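# Take the pot off the spring-keeper hook and stand it in the tape roll

## Robot

A 6-joint arm with a two-finger parallel gripper is mounted at the origin on a cart in front of the work surface, level with it; the furniture and walls round the work are solid. World frame = base frame: x ahead of the robot, y to its left, z up, the work surface at z = 0. Lengths are in m, angles in rad, forces in N, time in s.
With the tool pointing down it reaches from about 0.275 to 0.975 m from the base axis. Payload 8.4 kg.
Tool frame: the origin (TCP) lies between the finger pads; the fingertips stand 11 mm ahead of it and the grasp point (between the pads) lies 8 mm behind it; z points along the fingers, y is the direction in which the jaws open and shut (so a half turn about z gives the same grasp; the last joint's range is limited). The gripper opens to 92 mm and grips with 3 to 60 N. Pads are 20 mm wide; open, the fingers measure 128 mm over their backs; the gripper's body (75 mm by 189 mm) begins 69 mm behind the grasp point.
Start: joints at [-1.232, 0.353, 1.633, -0, 1.155, -0.002], TCP at [0.209, -0.589, 0.226] pointing down, gripper open.
Joint ranges: [-2.63, 2.63], [-0.92, 2.1], [0.06, 2.66], [-1.3, 4.44], [0, 2.69], [-3.02, 3.02]. Speed limits (rad/s): [2.22, 2.22, 2.79, 3.14, 3.14, 3.14].

## Interface

Orientations are given as a unit quaternion [x, y, z, w].
In Python, from cell import observe, read_camera, camera_params, job_done gives the robot as it stands. The module is installed in compiled form; this text tells all that it offers.
- The arm moves only by the shell command python3 -m inch 'ROWS' [FORCE]. ROWS is JSON, a list of rows, each a list of 7 numbers: the shift along the tool's x, y, z in m, then the turn, a rotation vector about the tool's x, y, z in rad, then the gripper command: -1 is fully open, 1 is shut, values between are in proportion. In form: [[x, y, z, wx, wy, wz, claw], ...]. A call has 1 to 12 rows; each row shifts and turns the commanded pose from where the row before left it, along the tool's axes as they then stand; what a row does not reach is not made up. A row lasts 1/12 s, in which the tool goes at most 41.7 mm and 7.16 degrees, less where a joint would pass 70% of its speed; a pose out of reach is approached as far as the arm can. A call with a gripper value outside its range is refused whole. The fingers move at their own pace and stop on an object; FORCE is the grip in N (left out, the last holds). Time passes only in rows, so rows that do not move let the fingers close. It gives the time, the measured TCP pose, the force and the opening at its end, in the units of the state.
- observe(): the state, without advancing time (a new reading comes with each control period).
- read_camera(name): name is "scene" or "top" or "wrist"; returns the picture (384x512x3 uint8, red, green, blue); there is no depth.
- camera_params(name): a dict with "fx", "fy", "cx", "cy" (pixels), "D" ([k1, k2, p1, p2, k3] as OpenCV has them; the pictures are not rectified), "xyz" and "rotation" of the camera in the world; the wrist camera has in their place "hand_eye" (4x4, takes a point from camera to tool coordinates, whose origin is the TCP and whose axes are the flange's). Camera axes: x right, y down, z forward; pixel columns grow to the right and rows downward; lengths in m; the calibration is good to about 2 mm. A picture is of the moment at which its call begins: read the wrist's pose just before it. camera_params takes no time and is no camera call.
- job_done(): hands the job in, once; it reports no verdict.
The state is a dict: "time_s": time; "joints": joint angles; "qvel": joint speeds; "tau": joint torques, N m; "position": TCP position; "eef_rot": TCP orientation; "contact_force": force on the tool from outside, world axes, zero at the start; "torque": the same for the moment, N m; "finger_gap": opening from 0.0 (shut) to 1.0 (fully open).
Only numpy, scipy, OpenCV 4.12 (cv2) and the standard library are available. Lean on these libraries where they do the work, as an engineer would, in place of code of your own. Each camera call takes 0.05 s, during which the arm holds its last target. There are 200 camera calls.

## Task

The grey pot hangs by its bail on the hook stand, shut in under the hook's beak by a sprung keeper. Take hold of the bail, press its crossbar back against the keeper until the keeper has opened and, keeping it pressed, lift the bar up past the beak and off the hook, never forcing the stand. Then lower the pot into the middle of the thick masking-tape roll, let go only once it stands on the table, and leave the other things on the table as they are.

Things in the scene. Friction and masses are not known exactly. Their poses are not given: they have to be found in the camera images.
- stand: Grey and dark steel hook stand bolted to the table, 170 x 92 mm, 183 mm high. Origin on the table under the nominal middle of the hook's pocket; x points from the hook's open nose back to the post (the pressing direction), z up. Round 20 mm post at x = 94 mm with a clamp block on top; the hook's arm is 12 mm thick and 16 mm wide (y). Never load the stand with more than 35 N
- pocket (a point): Point on the stand, 156 mm above its origin, at the height of the hook's flat pocket floor. From here in the stand's axes: upright nose at x = -26 to -17 mm; a flat beak reaches back from the nose's top over the pocket to x = +14 mm, underside 13 mm, top 21 mm above the floor. The real hook head is clamped up to 12 mm forward or back (x) of this nominal place, unmeasured: feel it
- keeper_rest (a point): Nominal front face of the keeper at floor height, x = +17 mm from the pocket point (it shifts with the head): an upright sprung plate, top 27 mm above the floor, that slides straight back (+x). Yields at 3 N plus 2 N per mm; lets the crossbar past the beak after 5 mm (13 N); solid stop after 8 mm (19 N): press with 15 to 17 N. At rest it leaves a 3 mm gap behind the beak
- pot: Grey turned pot, 62 mm across and 49 mm high, about 0.3 kg, with a rigid upright steel bail. Origin at the centre of its underside, z up, y along the bail's crossbar. It hangs freely with the crossbar on the hook's floor, its underside about 41 mm above the table
- crossbar (a point): Middle of the bail's crossbar, 119 mm above the pot's underside: a round bar 8 mm thick along the pot's y. At each end a flat upright grip plate 18 mm (x) by 22 mm (z), centred at the bar's height, outer faces 54 mm apart, inner 44 mm; thin legs run straight down from the plates for 23 mm, then flare to the pot's rim, 70 mm below the bar. The hook stands between the plates
- tape_roll: Thick roll of masking tape lying flat on the table, 104 mm across, 24 mm high, with a hole about 72 mm wide right through (the pot fits in with about 5 mm to spare all round). Origin at the centre of its underside. The other, narrower yellow roll is 12 mm high
- mix_cup: Bystander: translucent mixing cup 68 mm across, 62 mm high; origin at its underside
- sand_block: Bystander: black sanding block 60 x 78 x 23 mm; origin at its underside
- spray_can: Bystander: grey spray can 66 mm across, 136 mm high; origin at its underside
There are look-alikes about, which are no part of the job. Leave any purple or turquoise look-alike of the tape_roll alone.

How it is judged:
By the outcome, as a careful person would: the job done as asked, in the order asked, and still so for the second after the job is handed in, with the robot touching nothing.
It also fails if it takes over 64 s, if anything falls off the work surface, if the arm or the gripper's body presses on something with over 40 N, if the wrist force passes 120 N, or if a joint passes its speed limit or range.

## Working session

There is one attempt and no reset: what is moved stays moved. The work goes in short steps, Python scripts to look and compute and a shell command to move; the robot and the scene stay as the last step left them, time stands still between calls to the robot, and variables do not carry over. Pictures are saved under pics/ and viewed, about 8 in all and at most 12, crops included, and the job is handed in when it is done.

```bash
mkdir -p pics
python3 - <<'E'
from cell import *
import cv2,numpy as np
print(observe())
for n in("scene","top","wrist"):
    p=camera_params(n);print(n,{k:np.round(np.array(v),4).tolist() for k,v in p.items()})
for n in("scene","top"):
    cv2.imwrite(f"pics/{n}0.png",read_camera(n)[:,:,::-1])
E
```

```text
{'time_s': 0.0, 'joints': array([-1.23237905e+00,  3.53644760e-01,  1.63412152e+00, -1.90003040e-05,
        1.15517541e+00, -2.40795200e-03]), 'qvel': array([-0.00151428,  0.00138247,  0.00014117,  0.00053054, -0.000403  ,
        0.00209366]), 'tau': array([-1.69926901e-03, -5.93841577e+01, -3.34222269e+01,  6.92203059e-02,
        2.31337384e-02, -1.26435389e-04]), 'position': array([ 0.20874993, -0.58861195,  0.22487119]), 'eef_rot': array([ 9.85514000e-01,  1.69592750e-01, -1.21356162e-04, -6.63567540e-04]), 'contact_force': array([-0.22664404,  0.55292855, -1.74288359]), 'torque': array([-0.01612816,  0.05221607, -0.00548653]), 'finger_gap': 1.001696839813524}
scene {'fx': 355.0615, 'fy': 355.0615, 'cx': 251.07, 'cy': 190.6726, 'D': [0.0056, 0.0, 0.0, 0.0, 0.0], 'xyz': [0.292, 0.595, 0.6762], 'rotation': [-0.2404, 0.8784, -0.3994, 0.1054]}
top {'fx': 408.9466, 'fy': 408.9466, 'cx': 255.2574, 'cy': 188.7842, 'D': [-0.1186, 0.0, 0.0, 0.0, 0.0], 'xyz': [0.4968, 0.0146, 0.9661], 'rotation': [0.7152, -0.6963, 0.0454, -0.0395]}
wrist {'fx': 296.631, 'fy': 296.631, 'cx': 259.6295, 'cy': 192.0172, 'D': [-0.0659, 0.0, 0.0, 0.0, 0.0], 'hand_eye': [[-0.0, -0.9673, -0.2536, 0.0717], [1.0, -0.0004, 0.0015, -0.0007], [-0.0016, -0.2536, 0.9673, -0.1592], [0.0, 0.0, 0.0, 1.0]]}
```

View pics/scene0.png

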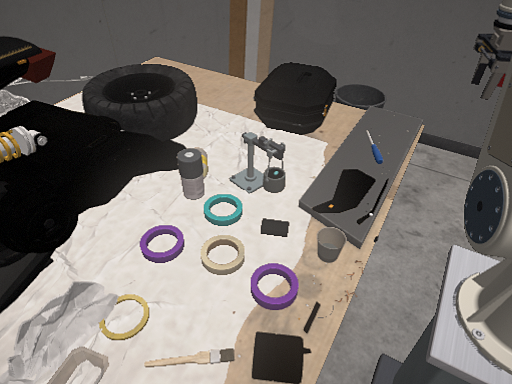

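View pics/top0.png

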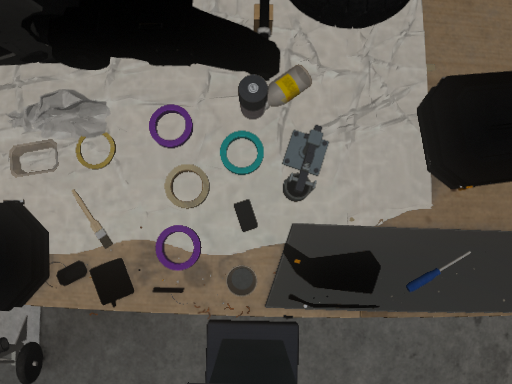

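In the scene view, the hook stand and pot are at about (262,165)/(274,180), with the spray can at (192,175). In the top view the pot is at (298,187) and the stand base at (305,150).

Things that could be taken for the tape roll in the top view: beige thick roll (187,186), purple (171,126) and (178,248), turquoise (242,153), narrow yellow (96,150). I choose the beige one by description. The pot could be confused with the mixing cup (241,280) or the spray can (253,93); I choose the one hanging on the hook, (298,187). One close crop to check both.

```bash
cat > h.py <<'E'
from cell import *
import cv2,numpy as np
from scipy.spatial.transform import Rotation as R
def cam(n,st=None):
    p=camera_params(n);K=np.array([[p['fx'],0,p['cx']],[0,p['fy'],p['cy']],[0,0,1]]);D=np.array(p['D'],float)
    if n!="wrist": return K,D,np.array(p['xyz']),R.from_quat(p['rotation']).as_matrix()
    st=st or observe();T=np.eye(4);T[:3,:3]=R.from_quat(st['eef_rot']).as_matrix();T[:3,3]=st['position']
    T=T@np.array(p['hand_eye']);return K,D,T[:3,3],T[:3,:3]
def ray(c,uv):
    K,D,o,M=c;q=cv2.undistortPoints(np.array(uv,float).reshape(-1,1,2),K,D).reshape(-1,2)
    d=np.c_[q,np.ones(len(q))]@M.T;return o,d/np.linalg.norm(d,axis=1)[:,None]
def plane(c,uv,z):
    o,d=ray(c,uv);return o+d*((z-o[2])/d[:,2])[:,None]
def proj(c,P):
    K,D,o,M=c;return cv2.projectPoints((np.array(P,float).reshape(-1,3)-o)@M,np.zeros(3),np.zeros(3),K,D)[0].reshape(-1,2)
E
python3 - <<'E'
from h import *
t=cv2.imread("pics/top0.png");s=cv2.imread("pics/scene0.png")
a=cv2.resize(t[105:215,150:335][:,95:],None,fx=5,fy=5,interpolation=cv2.INTER_CUBIC)
b=cv2.resize(s[115:205,215:300],None,fx=4.1,fy=5,interpolation=cv2.INTER_CUBIC)
o=np.zeros((550,800,3),np.uint8);o[:550,:450]=a[:,:450];o[:b.shape[0],451:451+b.shape[1]]=b[:, :349]
cv2.imwrite("pics/crop.png",o)
hsv=cv2.cvtColor(t,cv2.COLOR_BGR2HSV);c=cam("top")
print(hsv[186,168],hsv[186,206],hsv[140,140])
# ring: beige
m=cv2.inRange(hsv,(12,45,90),(32,140,255));m[:150]=0;m[225:]=0;m[:,:150]=0;m[:,225:]=0
n,l,st,ce=cv2.connectedComponentsWithStats(m);i=1+np.argmax(st[1:,4]);m=(l==i).astype(np.uint8);print(st[i],ce[i])
cs,h=cv2.findContours(m,cv2.RETR_CCOMP,cv2.CHAIN_APPROX_NONE)
for k in sorted(cs,key=len)[-2:]:
    for z in(0,.024):
        P=plane(c,k.reshape(-1,2),z)[:,:2].astype(np.float32);print(z,cv2.minEnclosingCircle(P),cv2.fitEllipse(P))
E
```

```text
[ 22  70 131] [ 20  62 116] [ 18  22 154]
[164 164  46  45 767] [186.39243807 186.12516297]
0 ((0.6169120073318481, 0.1736307442188263), 0.040461018681526184) ((0.6175869107246399, 0.17339394986629486), (0.07665286213159561, 0.0780593752861023), 170.24539184570312)
0.024 ((0.6139281392097473, 0.16968095302581787), 0.03945840522646904) ((0.6145862936973572, 0.16945002973079681), (0.07474871724843979, 0.0761202871799469), 170.2454833984375)
0 ((0.6157379746437073, 0.17215627431869507), 0.05469653382897377) ((0.6167423725128174, 0.17309808731079102), (0.10350650548934937, 0.10494796186685562), 2.6998069286346436)
0.024 ((0.6127831935882568, 0.16824309527873993), 0.05334033817052841) ((0.6137627363204956, 0.16916152834892273), (0.10093528777360916, 0.10234092175960541), 2.6996591091156006)
```

View pics/crop.png

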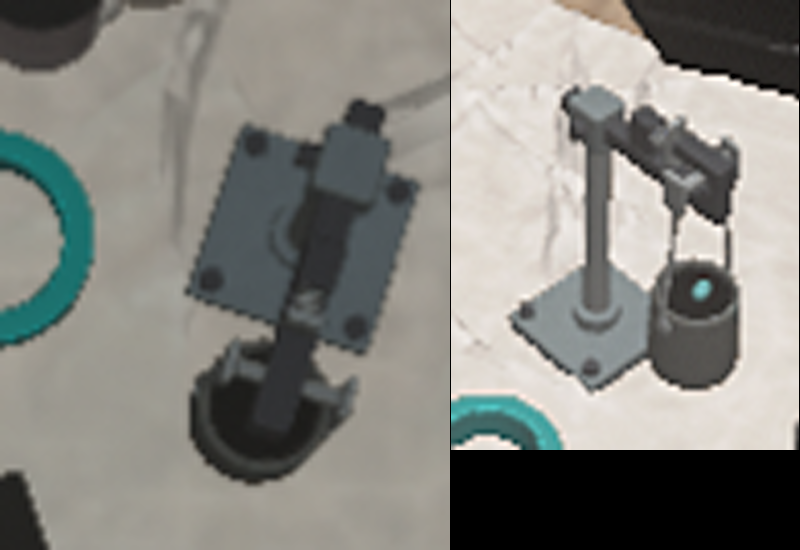

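The crop confirms the choices. Left: the beaked hook arm runs from the clamp block at crop (352,165) to the nose at (270,430), with the bail's grip plates at (232,358) and (348,395). Right: the pot hangs on that hook. The beige roll's fitted diameters match 104/72 mm, and it sits at about (0.616, 0.172). Now the stand and bail pose.

Run:
```python
from h import *
c=cam("top");s=cam("scene")
cr=np.array([[245,122],[418,185],[360,352],[187,292]])/5+[245-.4,105-.4]
P=plane(c,cr,.008);print(P,P.mean(0))
d=(P[0]+P[1]-P[2]-P[3]);print("yaw",np.degrees(np.arctan2(d[1],d[0])),np.linalg.norm(d)/2); yaw=np.arctan2(d[1],d[0])
d2=(P[0]+P[3]-P[1]-P[2]);print("yaw2",np.degrees(np.arctan2(d2[1],d2[0]))-90,np.linalg.norm(d2)/2)
ex=np.array([np.cos(yaw),np.sin(yaw),0]);O=P.mean(0)-.094*ex;print("origin",O)
g=np.array([[232,358],[348,395]])/5+[244.6,104.6]
G=plane(c,g,.165);print("plates",G,G.mean(0));d=G[0]-G[1];print("bail y",np.degrees(np.arctan2(d[1],d[0]))-90,np.linalg.norm(d))
n=plane(c,np.array([[270,428]])/5+[244.6,104.6],.177);print("nose",n,(n-O)@ex,"bar x",(G.mean(0)-O)@ex)
# clamp block top & post base
k=plane(c,np.array([[352,165],[300,235]])/5+[244.6,104.6],.183);print("clamp",k[0],(k[0]-O)@ex)
# pot outline in scene: bottom circle check
print(proj(s,[O+[0,0,.16-.008]+0*ex, G.mean(0)]))
```

```text
[[ 0.76037877 -0.08046276  0.008     ]
 [ 0.73190986 -0.16455472  0.008     ]
 [ 0.64958544 -0.13683247  0.008     ]
 [ 0.67614689 -0.05381519  0.008     ]] [ 0.70450524 -0.10891628  0.008     ]
yaw -18.078502052648684 0.08760290395418231
yaw2 -18.2271123573601 0.08796851367140278
origin [ 0.61514581 -0.07974623  0.008     ]
plates [[ 0.6206769  -0.06095389  0.165     ]
 [ 0.607147   -0.10734698  0.165     ]] [ 0.61391195 -0.08415043  0.165     ]
bail y -16.258593747616956 0.04832573965188185
nose [[ 0.5916744  -0.07508505  0.177     ]] [-0.02375914] bar x 0.0001937649670602539
clamp [ 0.69617964 -0.10560286  0.183     ] 0.08505720019427218
[[274.52517139 150.29374608]
 [275.86173007 147.95209857]]
```

```bash
python3 -m inch '[[0,0,-0.0125,0,0,0.11,-1],[0,0,-0.0125,0,0,0.11,-1],[0,0,-0.0125,0,0,0.11,-1],[0,0,-0.0125,0,0,0.11,-1],[0,0,-0.0125,0,0,0.11,-1],[0,0,-0.0125,0,0,0.105,-1],[0.007,-0.019,0,0,0,0,-1]]'
python3 -m inch '[[0.014,-0.038,0,0,0,0,-1],[0.014,-0.038,0,0,0,0,-1],[0.014,-0.038,0,0,0,0,-1],[0.014,-0.038,0,0,0,0,-1],[0.014,-0.038,0,0,0,0,-1],[0.014,-0.038,0,0,0,0,-1],[0.014,-0.038,0,0,0,0,-1],[0.014,-0.038,0,0,0,0,-1],[0.014,-0.038,0,0,0,0,-1],[0.014,-0.038,0,0,0,0,-1],[0.014,-0.038,0,0,0,0,-1],[0.014,-0.038,0,0,0,0,-1]]'
python3 -m inch '[[0.014,-0.038,0,0,0,0,-1],[0.014,-0.038,0,0,0,0,-1],[0.014,-0.038,0,0,0,0,-1],[0.007,-0.019,0,0,0,0,-1],[0,0,0,0,0,0,-1],[0,0,0,0,0,0,-1]]'
```

```text
time_s: 0.68
position: [0.2205, -0.5757, 0.3028]
eef_rot: [0.987, -0.161, 0.001, 0.002]
contact_force: [-0.7, -0.5, -0.1]
finger_gap: 1.003
time_s: 1.68
position: [0.5229, -0.1895, 0.3004]
eef_rot: [0.988, -0.156, -0.0, -0.0]
contact_force: [0.8, -0.7, -0.7]
finger_gap: 1.0
time_s: 2.18
position: [0.6099, -0.0791, 0.2998]
eef_rot: [0.988, -0.155, -0.001, 0.0]
contact_force: [-0.4, 0.4, 1.0]
finger_gap: 0.998
```

Run:
```python
from h import *
import pickle
st=observe();im=read_camera("wrist");pickle.dump(st,open("w1.pkl","wb"));cv2.imwrite("pics/w1.png",im[:,:,::-1])
c=cam("wrist",st);print(st['position'],np.degrees(R.from_quat(st['eef_rot']).as_euler('ZYX')))
p=proj(c,[[.614,-.082,.16]]);print(p)
x0,y0=int(p[0,0])-100,max(0,int(p[0,1])-75);print("orig",x0,y0)
cv2.imwrite("pics/w1c.png",cv2.resize(im[y0:y0+150,x0:x0+200,::-1],None,fx=4,fy=4,interpolation=cv2.INTER_CUBIC))
```

```text
[ 0.60985407 -0.07914241  0.29981441] [-1.78758386e+01  7.57068703e-02  1.79972287e+02]
[[261.42510029 180.82165797]]
orig 161 105
```

View pics/w1c.png

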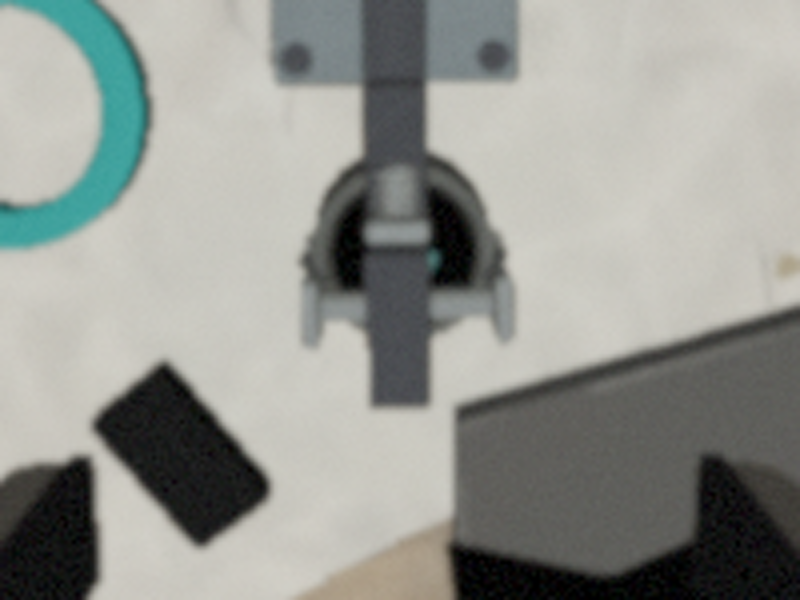

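Wrist close-up, crop coordinates at 4x: the bar is at y≈303, the grip plates' outer faces are at x≈301 and 515, the nose tip is at y≈405 and the keeper top spans y≈220–245. The jaw line is already parallel to the bar.

Run:
```python
from h import *
import pickle
st=pickle.load(open("w1.pkl","rb"));c=cam("wrist",st)
Rm=R.from_quat(st['eef_rot']).as_matrix()
def q(name,pts,z):
    P=plane(c,np.array(pts,float)/4+[161-.4,105-.4],z);print(name,np.round(P,4).tolist(),"tool",np.round((P-st['position'])@Rm,4)[:,:2].tolist());return P
B=q("bar",[[350,303],[450,303]],.160)
G=q("plates top outer",[[303,310],[513,310]],.165);print(np.linalg.norm(G[0]-G[1]),G.mean(0))
q("nose front",[[373,405],[428,405]],.173)
q("beak top arm edges",[[370,350],[429,350],],.177)
q("keeper front top",[[366,245],[430,245]],.183)
q("base front corners",[[272,82],[518,80]],.008)
q("pot rim",[[315,240],[495,240]],.09)
```

```text
bar [[0.6187, -0.0691, 0.16], [0.6108, -0.0936, 0.16]] tool [[0.0055, -0.0124], [0.0055, 0.0134]]
plates top outer [[0.6216, -0.0577, 0.165], [0.6052, -0.1084, 0.165]] tool [[0.0048, -0.0241], [0.0048, 0.0292]]
0.053345396005283575 [ 0.61344176 -0.08304424  0.165     ]
nose front [[0.5945, -0.0676, 0.173], [0.5903, -0.0808, 0.173]] tool [[-0.018, -0.0063], [-0.018, 0.0076]]
beak top arm edges [[0.6094, -0.0718, 0.177], [0.6049, -0.0856, 0.177]] tool [[-0.0026, -0.0069], [-0.0026, 0.0076]]
keeper front top [[0.6354, -0.0795, 0.183], [0.6307, -0.0938, 0.183]] tool [[0.0245, -0.0076], [0.0245, 0.0075]]
base front corners [[0.6774, -0.0522, 0.008], [0.65, -0.1396, 0.008]] tool [[0.0564, -0.0465], [0.0571, 0.045]]
pot rim [[0.6274, -0.0577, 0.09], [0.61, -0.1115, 0.09]] tool [[0.0104, -0.0259], [0.0104, 0.0307]]
```

```bash
python3 -m inch '[[0.005,0.002,0.02,0,0,0,-1],[0,0,0.032,0,0,0,-1],[0,0,0.032,0,0,0,-1],[0,0,0.032,0,0,0,-1],[0,0,0.02,0,0,0,-1],[0,0,0.012,0,0,0,-1],[0,0,0,0,0,0,-1],[0,0,0,0,0,0,-1]]'
python3 - <<'E'
from h import *
import pickle
st=observe();print(st['position'],st['contact_force']);im=read_camera("wrist");pickle.dump(st,open("w2.pkl","wb"));cv2.imwrite("pics/w2.png",im[80:,:,::-1])
E
```

```text
time_s: 2.9
position: [0.6138, -0.0844, 0.153]
eef_rot: [0.988, -0.157, -0.0, 0.0]
contact_force: [-0.3, 0.8, -0.8]
finger_gap: 1.0
[ 0.61376978 -0.08437355  0.15303014] [-0.31029264  0.77322584 -0.82668011]
```

View pics/w2.png

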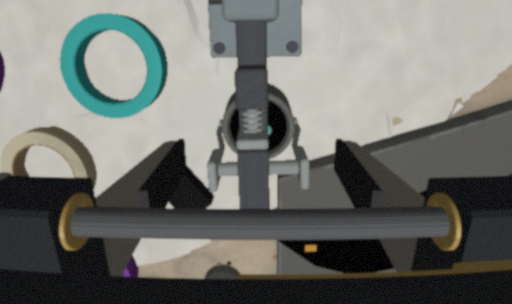

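The fingers straddle the grip plates, with plates at (213,165) and (305,172) and finger tips at about x 185 and 338: centred. Now close firmly and read the result.

```bash
python3 - <<'E'
from h import *
import pickle
st=pickle.load(open("w2.pkl","rb"));c=cam("wrist",st);P=plane(c,[[228,248],[285,249],[213,246],[305,250]],.16);print((P-st['position'])@R.from_quat(st['eef_rot']).as_matrix())
E
python3 -m inch '[[0,0,0,0,0,0,0.2],[0,0,0,0,0,0,0.2],[0,0,0,0,0,0,0.2],[0,0,0,0,0,0,0.2],[0,0,0,0,0,0,0.2],[0,0,0,0,0,0,0.2]]' 50
```

```text
[[-0.00095749 -0.01831045 -0.00697233]
 [-0.00157691  0.01359986 -0.00696768]
 [ 0.00023777 -0.02667419 -0.00697371]
 [-0.0022344   0.0248594  -0.00696597]]
time_s: 3.45
position: [0.6141, -0.0835, 0.1528]
eef_rot: [0.988, -0.156, 0.0, 0.0]
contact_force: [-0.7, -1.6, 1.3]
finger_gap: 0.585
```

Opening is 53.8 mm, so it is on the plates (54 mm). Settle at full grip, then feel gently toward the keeper.

```bash
python3 -m inch '[[0,0,0,0,0,0,1],[0,0,0,0,0,0,1],[0,0,0,0,0,0,1],[0,0,0,0,0,0,1]]' 50
python3 -m inch '[[0.002,0,0,0,0,0,1],[0.002,0,0,0,0,0,1],[0.002,0,0,0,0,0,1],[0.002,0,0,0,0,0,1],[0,0,0,0,0,0,1],[0,0,0,0,0,0,1]]'
```

```text
time_s: 3.78
position: [0.614, -0.0835, 0.1528]
eef_rot: [0.988, -0.156, 0.0, -0.0]
contact_force: [-0.4, -0.1, 2.2]
finger_gap: 0.585
time_s: 4.28
position: [0.62, -0.0855, 0.1526]
eef_rot: [0.988, -0.156, -0.002, -0.0]
contact_force: [-7.0, 2.8, 8.2]
finger_gap: 0.583
```

Drag of 7.5 N along the press direction, but also 8 N upward: I'm bearing down on the hook's floor. Take the weight off it.

```bash
python3 -m inch '[[0,0,-0.001,0,0,0,1],[0,0,-0.001,0,0,0,1],[0,0,0,0,0,0,1],[0,0,0,0,0,0,1]]'; python3 -c "
from h import *
o=observe();r=R.from_quat(o['eef_rot']);print(r.inv().apply(o['contact_force']),r.inv().apply(o['torque']),o['position'])"
```

```text
time_s: 4.62
position: [0.6216, -0.086, 0.1542]
eef_rot: [0.988, -0.156, -0.0, 0.0]
contact_force: [0.1, 0.0, -3.0]
finger_gap: 0.583
[ 0.10663848 -0.05057747  2.98417828] [ 0.0274669  -0.03678686  0.01998384] [ 0.62156779 -0.08602388  0.15418176]
```

Free now: only the 3 N of the pot's weight. Continue feeling for the keeper.

```bash
cat > f.py <<'E'
from h import *
o=observe();r=R.from_quat(o['eef_rot']);a=lambda v:np.round(r.inv().apply(v),4)
ex=np.array([np.cos(np.radians(-17.9)),np.sin(np.radians(-17.9)),0])
print("tool F",a(o['contact_force']),"T",a(o['torque']),"s_x mm",round(1e3*float((o['position']-[.614,-.0835,0])@ex),2),"z",o['position'][2].round(4),"t",o['time_s'])
E
python3 -m inch '[[0.0015,0,0,0,0,0,1],[0.0015,0,0,0,0,0,1],[0,0,0,0,0,0,1],[0,0,0,0,0,0,1]]';python3 f.py
python3 -m inch '[[0.0015,0,0,0,0,0,1],[0.0005,0,0,0,0,0,1],[0,0,0,0,0,0,1],[0,0,0,0,0,0,1]]';python3 f.py
```

```text
time_s: 4.95
position: [0.6246, -0.087, 0.1544]
eef_rot: [0.988, -0.156, -0.0, 0.0]
contact_force: [-0.4, -0.0, -2.6]
finger_gap: 0.586
tool F [-0.3625  0.1675  2.5634] T [ 0.0501 -0.0096 -0.031 ] s_x mm 11.12 z 0.1544 t 4.95
time_s: 5.28
position: [0.6264, -0.0875, 0.1546]
eef_rot: [0.988, -0.156, 0.0, -0.0]
contact_force: [-0.6, -0.4, -3.9]
finger_gap: 0.581
tool F [-0.4685  0.6038  3.8834] T [ 0.0241 -0.0342  0.0259] s_x mm 13.03 z 0.1546 t 5.2833
```

```bash
python3 -m inch '[[0.001,0,0,0,0,0,1],[0.001,0,0,0,0,0,1],[0,0,0,0,0,0,1],[0,0,0,0,0,0,1]]';python3 f.py
python3 -m inch '[[0.001,0,0,0,0,0,1],[0.001,0,0,0,0,0,1],[0,0,0,0,0,0,1],[0,0,0,0,0,0,1]]';python3 f.py
```

```text
time_s: 5.62
position: [0.6283, -0.0882, 0.1546]
eef_rot: [0.988, -0.156, 0.0, -0.0]
contact_force: [0.2, -0.0, -3.7]
finger_gap: 0.586
tool F [ 0.2305 -0.0704  3.6927] T [ 0.0516 -0.0307 -0.0247] s_x mm 15.06 z 0.1546 t 5.6167
time_s: 5.95
position: [0.6296, -0.0886, 0.1545]
eef_rot: [0.988, -0.156, -0.001, -0.0]
contact_force: [-3.2, 1.5, -1.4]
finger_gap: 0.585
tool F [-3.5627 -0.4587  1.4163] T [ 0.1104 -0.6942 -0.0349] s_x mm 16.41 z 0.1545 t 5.95
```

Keeper contact at s≈16.3 mm (3.5 N preload). Press on in 1 mm steps.

```bash
python3 -m inch '[[0.001,0,0,0,0,0,1],[0.001,0,0,0,0,0,1],[0,0,0,0,0,0,1],[0,0,0,0,0,0,1]]';python3 f.py
python3 -m inch '[[0.001,0,0,0,0,0,1],[0.001,0,0,0,0,0,1],[0,0,0,0,0,0,1],[0,0,0,0,0,0,1]]';python3 f.py
```

```text
time_s: 6.28
position: [0.6311, -0.0891, 0.1544]
eef_rot: [0.988, -0.156, -0.001, -0.0]
contact_force: [-4.3, 2.9, 0.1]
finger_gap: 0.584
tool F [-5.0359 -1.4478 -0.1374] T [ 0.1286 -1.1454  0.0291] s_x mm 18.01 z 0.1544 t 6.2833
time_s: 6.62
position: [0.6324, -0.0895, 0.1543]
eef_rot: [0.988, -0.156, -0.002, -0.0]
contact_force: [-8.7, 3.1, 2.0]
finger_gap: 0.583
tool F [-9.2893 -0.272  -1.9634] T [ 0.1569 -1.5958 -0.0065] s_x mm 19.34 z 0.1543 t 6.6167
```

```bash
python3 -m inch '[[0.001,0,0,0,0,0,1],[0.001,0,0,0,0,0,1],[0,0,0,0,0,0,1],[0,0,0,0,0,0,1]]';python3 f.py
python3 -m inch '[[0.001,0,0,0,0,0,1],[0.0005,0,0,0,0,0,1],[0,0,0,0,0,0,1],[0,0,0,0,0,0,1]]';python3 f.py
```

```text
time_s: 6.95
position: [0.6337, -0.0899, 0.1543]
eef_rot: [0.988, -0.156, -0.002, -0.0]
contact_force: [-11.0, 3.7, 3.3]
finger_gap: 0.582
tool F [-11.6171  -0.0883  -3.2306] T [ 0.1854 -1.9703 -0.0328] s_x mm 20.67 z 0.1543 t 6.95
time_s: 7.28
position: [0.6346, -0.0902, 0.1542]
eef_rot: [0.988, -0.156, -0.003, -0.0]
contact_force: [-12.5, 4.6, 5.4]
finger_gap: 0.579
tool F [-13.2954  -0.5257  -5.3155] T [ 0.2026 -2.3057 -0.0293] s_x mm 21.64 z 0.1542 t 7.2833
```

```bash
python3 -m inch '[[0.001,0,0,0,0,0,1],[0.0005,0,0,0,0,0,1],[0,0,0,0,0,0,1],[0,0,0,0,0,0,1],[0,0,0,0,0,0,1]]';python3 f.py;python3 -m inch '[[0,0,0,0,0,0,1]]';python3 f.py
```

```text
time_s: 7.7
position: [0.6356, -0.0904, 0.1542]
eef_rot: [0.988, -0.156, -0.003, -0.0]
contact_force: [-13.9, 5.4, 6.0]
finger_gap: 0.58
tool F [-14.9672  -0.8096  -5.8751] T [ 0.2114 -2.6157  0.0056] s_x mm 22.64 z 0.1542 t 7.7
time_s: 7.78
position: [0.6355, -0.0904, 0.1542]
eef_rot: [0.988, -0.156, -0.003, -0.0]
contact_force: [-14.4, 4.4, 6.0]
finger_gap: 0.584
tool F [-15.1068   0.2416  -5.8829] T [ 0.221  -2.6482 -0.0621] s_x mm 22.61 z 0.1542 t 7.7833
```

15.1 N, 6.3 mm travel. Slightly more, then start the lift in small steps while watching the push.

```bash
python3 -m inch '[[0.0006,0,0,0,0,0,1],[0,0,0,0,0,0,1],[0,0,-0.001,0,0,0,1],[0,0,0,0,0,0,1],[0,0,0,0,0,0,1]]';python3 f.py;python3 -m inch '[[0,0,-0.001,0,0,0,1],[0,0,-0.001,0,0,0,1],[0,0,0,0,0,0,1],[0,0,0,0,0,0,1]]';python3 f.py
```

```text
time_s: 8.2
position: [0.6354, -0.0904, 0.1544]
eef_rot: [0.988, -0.156, -0.004, -0.0]
contact_force: [-13.8, 5.6, 2.3]
finger_gap: 0.583
tool F [-14.9172  -1.0814  -2.1266] T [ 0.27   -2.6424 -0.0205] s_x mm 22.54 z 0.1544 t 8.2
time_s: 8.53
position: [0.6346, -0.0903, 0.1549]
eef_rot: [0.988, -0.156, -0.005, -0.0]
contact_force: [-13.2, 5.2, -7.9]
finger_gap: 0.585
tool F [-14.1004  -0.8954   8.0387] T [ 0.2635 -2.3093 -0.0363] s_x mm 21.71 z 0.1549 t 8.5333
```

```bash
python3 -m inch '[[0.001,0,0,0,0,0,1],[0.0005,0,0,0,0,0,1],[0,0,0,0,0,0,1],[0,0,0,0,0,0,1]]';python3 f.py;python3 -m inch '[[0.0003,0,-0.001,0,0,0,1],[0.0003,0,-0.001,0,0,0,1],[0,0,0,0,0,0,1],[0,0,0,0,0,0,1]]';python3 f.py
```

```text
time_s: 8.87
position: [0.6356, -0.0906, 0.1549]
eef_rot: [0.988, -0.156, -0.006, -0.001]
contact_force: [-14.7, 6.2, -5.7]
finger_gap: 0.584
tool F [-15.8515  -1.307    5.8879] T [ 0.3688 -2.7096 -0.0068] s_x mm 22.76 z 0.1549 t 8.8667
time_s: 9.2
position: [0.6355, -0.0909, 0.1561]
eef_rot: [0.988, -0.156, -0.007, -0.0]
contact_force: [-14.6, 5.2, -10.3]
finger_gap: 0.583
tool F [-15.3263  -0.4576  10.4904] T [ 0.0996 -2.7371 -0.0809] s_x mm 22.73 z 0.1561 t 9.2
```

```bash
python3 -m inch '[[0.0003,0,-0.001,0,0,0,1],[0.0002,0,-0.001,0,0,0,1],[0,0,0,0,0,0,1],[0,0,0,0,0,0,1]]';python3 f.py;python3 -m inch '[[0.0002,0,-0.001,0,0,0,1],[0.0002,0,-0.001,0,0,0,1],[0,0,0,0,0,0,1],[0,0,0,0,0,0,1]]';python3 f.py
```

```text
time_s: 9.53
position: [0.6356, -0.0912, 0.1578]
eef_rot: [0.988, -0.156, -0.007, -0.0]
contact_force: [-14.2, 4.3, -12.2]
finger_gap: 0.581
tool F [-14.6908   0.2419  12.4454] T [ 0.0412 -2.7118 -0.0355] s_x mm 22.91 z 0.1578 t 9.5333
time_s: 9.87
position: [0.6358, -0.0913, 0.1597]
eef_rot: [0.988, -0.156, -0.007, -0.0]
contact_force: [-15.3, 5.0, -11.2]
finger_gap: 0.584
tool F [-15.9767  -0.0644  11.4662] T [-0.0559 -2.8259 -0.0758] s_x mm 23.13 z 0.1597 t 9.8667
```

Bar is sliding up the keeper at steady friction (z-force ~11–12 N, push ~15–16 N), already 6–7 mm above the floor. That is beyond the 5 mm headroom under the beak, so it is in the gap. Continue.

```bash
python3 -m inch '[[0,0,-0.001,0,0,0,1],[0,0,-0.001,0,0,0,1],[0,0,-0.001,0,0,0,1],[0,0,0,0,0,0,1],[0,0,0,0,0,0,1]]';python3 f.py;python3 -m inch '[[0,0,-0.001,0,0,0,1],[0,0,-0.001,0,0,0,1],[0,0,-0.001,0,0,0,1],[0,0,0,0,0,0,1],[0,0,0,0,0,0,1]]';python3 f.py
```

```text
time_s: 10.28
position: [0.6357, -0.0914, 0.1626]
eef_rot: [0.988, -0.156, -0.007, -0.0]
contact_force: [-16.3, 5.1, -11.8]
finger_gap: 0.584
tool F [-16.8882   0.1823  12.0372] T [-0.052  -2.7591  0.0115] s_x mm 23.1 z 0.1626 t 10.2833
time_s: 10.7
position: [0.6358, -0.0914, 0.1656]
eef_rot: [0.988, -0.156, -0.007, -0.0]
contact_force: [-15.7, 5.0, -9.6]
finger_gap: 0.585
tool F [-16.3078   0.0859   9.8588] T [-0.1646 -2.8496 -0.0536] s_x mm 23.17 z 0.1656 t 10.7
```

```bash
python3 -m inch '[[0,0,-0.001,0,0,0,1],[0,0,-0.001,0,0,0,1],[0,0,-0.001,0,0,0,1],[0,0,-0.001,0,0,0,1],[0,0,-0.001,0,0,0,1],[0,0,0,0,0,0,1],[0,0,0,0,0,0,1]]';python3 f.py;python3 -m inch '[[0,0,-0.001,0,0,0,1],[0,0,-0.001,0,0,0,1],[0,0,-0.001,0,0,0,1],[0,0,-0.001,0,0,0,1],[0,0,-0.001,0,0,0,1],[0,0,0,0,0,0,1],[0,0,0,0,0,0,1]]';python3 f.py
```

```text
time_s: 11.28
position: [0.6358, -0.0914, 0.1706]
eef_rot: [0.988, -0.156, -0.007, -0.0]
contact_force: [-15.4, 4.9, -11.9]
finger_gap: 0.583
tool F [-16.0203   0.0968  12.0861] T [-1.4190e-01 -2.8529e+00  1.0000e-03] s_x mm 23.22 z 0.1706 t 11.2833
time_s: 11.87
position: [0.6362, -0.0915, 0.176]
eef_rot: [0.988, -0.156, -0.007, -0.0]
contact_force: [-16.7, 3.6, -9.1]
finger_gap: 0.584
tool F [-16.8161   1.7185   9.3638] T [-0.0951 -2.882  -0.0631] s_x mm 23.53 z 0.176 t 11.8667
```

```bash
python3 -m inch '[[0,0,-0.001,0,0,0,1],[0,0,-0.001,0,0,0,1],[0,0,0,0,0,0,1],[0,0,0,0,0,0,1]]';python3 f.py;python3 -m inch '[[-0.002,0,0,0,0,0,1],[-0.002,0,0,0,0,0,1],[-0.002,0,0,0,0,0,1],[-0.002,0,0,0,0,0,1],[0,0,0,0,0,0,1],[0,0,0,0,0,0,1]]';python3 f.py
```

```text
time_s: 12.2
position: [0.6428, -0.0928, 0.1817]
eef_rot: [0.988, -0.156, 0.001, 0.0]
contact_force: [1.3, 0.2, -3.0]
finger_gap: 0.586
tool F [ 1.1813 -0.5701  2.9747] T [ 0.0256 -0.0179  0.0277] s_x mm 30.3 z 0.1817 t 12.2
time_s: 12.7
position: [0.6345, -0.0902, 0.1817]
eef_rot: [0.988, -0.156, 0.0, -0.0]
contact_force: [-0.3, 0.7, -3.0]
finger_gap: 0.582
tool F [-0.5439 -0.5826  3.0294] T [ 0.1425 -0.0394  0.0088] s_x mm 21.55 z 0.1817 t 12.7
```

Bar came over the keeper's top and is free (3 N weight only, ~28 mm above the floor). Lift slightly and carry it forward over the beak.

```bash
python3 -m inch '[[0,0,-0.003,0,0,0,1],[0,0,-0.003,0,0,0,1],[-0.005,0,0,0,0,0,1],[-0.008,0,0,0,0,0,1],[-0.01,0,0,0,0,0,1],[0,0,0,0,0,0,1]]';python3 f.py;python3 -m inch '[[-0.01,0,0,0,0,0,1],[-0.015,0,0,0,0,0,1],[-0.015,0,0,0,0,0,1],[-0.015,0,0,0,0,0,1],[-0.015,0,0,0,0,0,1],[-0.015,0,0,0,0,0,1],[0,0,0,0,0,0,1],[0,0,0,0,0,0,1],[0,0,0,0,0,0,1]]';python3 f.py
python3 - <<'E'
from h import *
cv2.imwrite("pics/s2.png",cv2.resize(read_camera("scene")[100:260,190:390,::-1],None,fx=4,fy=3.75,interpolation=cv2.INTER_CUBIC))
cv2.imwrite("pics/t2.png",read_camera("top")[:,:,::-1])
E
```

```text
time_s: 13.2
position: [0.6101, -0.0824, 0.1873]
eef_rot: [0.988, -0.156, -0.001, -0.0]
contact_force: [-0.4, -0.9, -3.1]
finger_gap: 0.584
tool F [-0.074   1.0149  3.1104] T [ 0.0893 -0.0294  0.0048] s_x mm -4.04 z 0.1873 t 13.2
time_s: 13.95
position: [0.5324, -0.0569, 0.188]
eef_rot: [0.988, -0.156, 0.001, -0.0]
contact_force: [0.2, -0.5, -3.7]
finger_gap: 0.583
tool F [0.3478 0.424  3.7408] T [0.0008 0.0159 0.0218] s_x mm -85.84 z 0.188 t 13.95
```

View pics/s2.png

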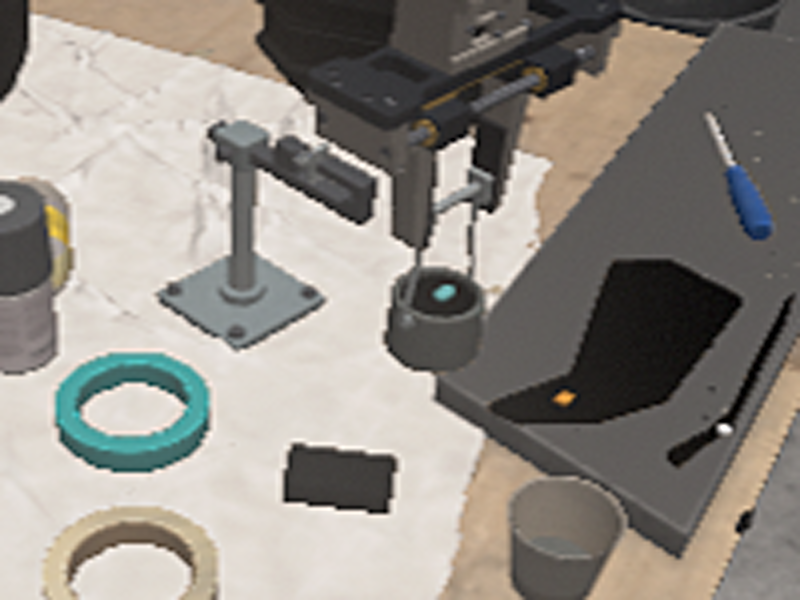

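The pot hangs free and upright in the jaws at crop (437,320), clear of the hook, with the stand undisturbed. Beige roll at crop (130,560). Now a second measurement of the roll from the scene camera, and of the pot's offset from the TCP.

Run:
```python
from h import *
c=cam("scene");o=observe()
s=cv2.imread("pics/scene0.png");hsv=cv2.cvtColor(s,cv2.COLOR_BGR2HSV)
u=proj(c,[[.6157,.1713,.012]])[0];print("roll px",u)
m=cv2.inRange(hsv,(12,45,80),(32,150,255));x,y=u.astype(int);k=np.zeros_like(m);k[y-30:y+30,x-32:x+32]=1;m*=k
n,l,st,ce=cv2.connectedComponentsWithStats(m);i=1+np.argmax(st[1:,4]);m=(l==i).astype(np.uint8);print(st[i])
cs,h=cv2.findContours(m,cv2.RETR_CCOMP,cv2.CHAIN_APPROX_NONE)
for kk in sorted(cs,key=len)[-2:]:
    P=plane(c,kk.reshape(-1,2),.012)[:,:2].astype(np.float32);print(cv2.minEnclosingCircle(P),cv2.fitEllipse(P)[:2])
P=plane(c,np.array([[435.7/4+190-.4,330/3.75+100-.4]]),.098)
Rm=R.from_quat(o['eef_rot']).as_matrix();print("pot mid - TCP in tool",(P-o['position'])@Rm, o['position'])
print(proj(c,[o['position']-[0,0,.112]]),proj(c,[o['position']-[0,0,.063]]))
```

```text
roll px [221.68790836 254.69432586]
[201 235  43  40 959]
((0.6176562309265137, 0.16651040315628052), 0.03844437375664711) ((0.6155742406845093, 0.16793999075889587), (0.05940142646431923, 0.07339281588792801))
((0.6167588233947754, 0.167500302195549), 0.05942514166235924) ((0.616790235042572, 0.16712236404418945), (0.1022016853094101, 0.11813031136989594))
pot mid - TCP in tool [[-0.00832573 -0.00748827  0.08975292]] [ 0.53255564 -0.05696116  0.18775891]
[[297.31832752 191.33824311]] [[299.15583603 176.4612949 ]]
```

The two cameras disagree on the roll by ~4 mm (y 0.171 vs 0.167), and clearance is 5 mm. I'll hover beside the roll and use the wrist camera to see pot and roll in one picture.

```bash
python3 -m inch '[[-0.005,-0.015,0,0,0,0,1],[-0.01,-0.03,0,0,0,0,1],[-0.01,-0.03,0,0,0,0,1],[-0.01,-0.03,0,0,0,0,1],[-0.01,-0.03,0,0,0,0,1],[-0.01,-0.03,0,0,0,0,1],[-0.01,-0.03,0,0,0,0,1],[-0.01,-0.03,0,0,0,0,1],[-0.005,-0.016,0,0,0,0,1],[0,0,0,0,0,0,1],[0,0,0,0,0,0,1],[0,0,0,0,0,0,1]]'
python3 - <<'E'
from h import *
import pickle
st=observe();im=read_camera("wrist");pickle.dump(st,open("w3.pkl","wb"));cv2.imwrite("pics/w3.png",im[:,:,::-1]);print(st['position'])
cv2.imwrite("pics/w3v.png",cv2.resize(im[40:340,60:460,::-1],None,fx=2,fy=2,interpolation=cv2.INTER_CUBIC))
E
```

```text
time_s: 15.05
position: [0.5303, 0.1966, 0.1873]
eef_rot: [0.988, -0.156, -0.0, 0.0]
contact_force: [-0.3, 0.1, -3.4]
finger_gap: 0.588
[0.53033104 0.19657912 0.18730217]
```

View pics/w3v.png

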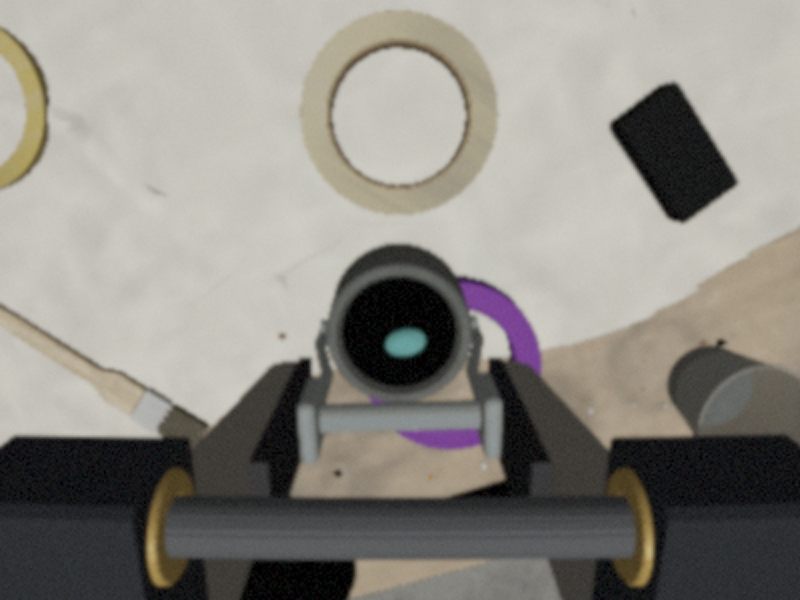

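The wrist view shows everything together, crop at 2x. The beige roll's hole spans x 329–469, y 44–188. The pot rim spans x≈330–470, y≈262–398, with the pot's far bottom edge at y≈245. The bar is at y≈416, and the plates at x 298–503 are squarely held.

Run:
```python
from h import *
import pickle
st=pickle.load(open("w3.pkl","rb"));c=cam("wrist",st);Rm=R.from_quat(st['eef_rot']).as_matrix();T=lambda P:(P-st['position'])@Rm*1e3
im=cv2.imread("pics/w3.png");hsv=cv2.cvtColor(im,cv2.COLOR_BGR2HSV)
f=lambda x,y:np.array([x,y])/2+[60-.25,40-.25]
print("hsv roll",hsv[94,215],"cloth",hsv[60,150])
m=cv2.inRange(hsv,(12,38,60),(35,160,255));k=np.zeros_like(m);k[40:155,200:320]=1;m*=k
m=cv2.morphologyEx(m,cv2.MORPH_OPEN,np.ones((3,3)))
n,l,s,ce=cv2.connectedComponentsWithStats(m);i=1+np.argmax(s[1:,4]);m=(l==i).astype(np.uint8);print(s[i])
cs,_=cv2.findContours(m,cv2.RETR_CCOMP,cv2.CHAIN_APPROX_NONE)
for kk in sorted(cs,key=len)[-2:]:
    for z in(.0,.024):
        P=plane(c,kk.reshape(-1,2),z);e=cv2.fitEllipse(P[:,:2].astype(np.float32));print(z,np.round(e[0],4),np.round(e[1],4),"tool",np.round(T(np.array([[*e[0],z]])),1))
for nm,pts,z in(("hole",[(329,116),(469,116),(399,44),(399,188)],.024),("outer",[(301,112),(497,112),(399,10),(399,214)],.024),("rim",[(330,335),(470,335),(400,262),(400,398)],.1255),("bar",[(300,416),(503,416)],.195)):
    P=T(plane(c,[f(*p) for p in pts],z));print(nm,np.round(P,1).tolist(),np.round(P.mean(0),1))
P=T(plane(c,[f(400,245)],.076));print("bottom far edge",P)
```

```text
hsv roll [ 22  41 179] cloth [ 25  14 197]
[ 211   46   97  101 3853]
0.0 [0.6154 0.1699] [0.0764 0.0769] tool [[ 89.2  -1.  187.3]]
0.024 [0.6143 0.1702] [0.0711 0.0716] tool [[ 88.   -1.  163.3]]
0.0 [0.6165 0.169 ] [0.1047 0.1091] tool [[ 90.5  -0.6 187.3]]
0.024 [0.6152 0.1695] [0.0975 0.1015] tool [[ 89.2  -0.6 163.3]]
hole [[88.7, -37.4, 163.3], [88.7, 35.7, 163.3], [124.2, -0.8, 163.3], [51.5, -0.9, 163.3]] [ 88.3  -0.8 163.3]
outer [[90.8, -52.0, 163.2], [90.8, 50.3, 163.3], [140.6, -0.8, 163.3], [37.6, -0.9, 163.3]] [ 90.   -0.8 163.3]
rim [[1.2, -27.8, 61.8], [1.1, 26.9, 61.8], [30.1, -0.5, 61.8], [-25.4, -0.4, 61.8]] [ 1.7 -0.4 61.8]
bar [[-0.5, -28.4, -7.7], [-0.5, 28.2, -7.7]] [-0.5 -0.1 -7.7]
bottom far edge [[ 28.79053478  -0.38912388 111.29560354]]
```

```bash
python3 -m inch '[[0.012,0,0,0,0,0,1],[0.02,0,0,0,0,0,1],[0.02,0,0,0,0,0,1],[0.02,0,0,0,0,0,1],[0.012,0,0,0,0,0,1],[0.005,0,0.005,0,0,0,1],[0,0,0.012,0,0,0,1],[0,0,0.012,0,0,0,1],[0,0,0.012,0,0,0,1],[0,0,0.005,0,0,0,1],[0,0,0,0,0,0,1],[0,0,0,0,0,0,1]]';python3 f.py
python3 - <<'E'
from h import *
import pickle
st=observe();im=read_camera("wrist");pickle.dump(st,open("w4.pkl","wb"));cv2.imwrite("pics/w4.png",im[:,:,::-1])
s=read_camera("scene")[:,:,::-1];a=cv2.resize(im[120:300,170:350,::-1],(400,400),interpolation=cv2.INTER_CUBIC);b=cv2.resize(s[205:285,180:260],(400,400),interpolation=cv2.INTER_CUBIC)
cv2.imwrite("pics/v4.png",np.hstack([a,b]))
E
```

```text
time_s: 16.1
position: [0.6142, 0.1699, 0.141]
eef_rot: [0.988, -0.156, -0.001, 0.0]
contact_force: [0.1, -0.7, -3.7]
finger_gap: 0.581
tool F [0.354  0.5921 3.6783] T [ 0.0134 -0.0207 -0.0324] s_x mm -77.72 z 0.141 t 16.1
```

View pics/v4.png

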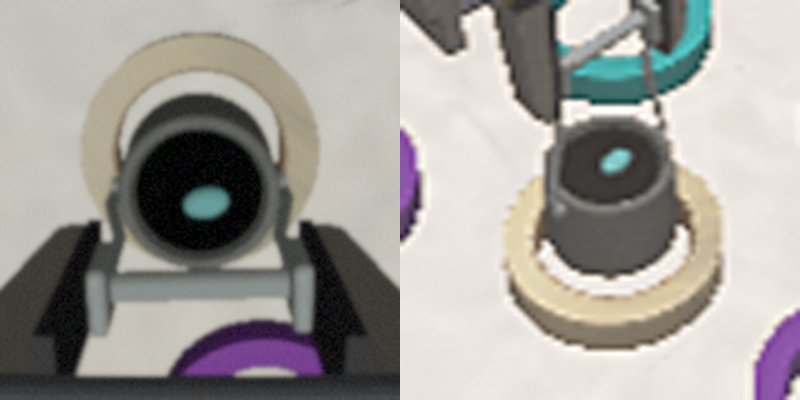

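Pot is above the hole. In the wrist part (left) the pot spans x 118–278 and the roll 81–320, mids 198 vs 200. In the scene part, pot mid ≈610 and roll mid ≈612. Centred to ~1 mm. Lower slowly, feeling for contact.

```bash
python3 -m inch '[[0,0,0.004,0,0,0,1],[0,0,0.004,0,0,0,1],[0,0,0.004,0,0,0,1],[0,0,0,0,0,0,1],[0,0,0,0,0,0,1]]';python3 f.py;python3 -m inch '[[0,0,0.004,0,0,0,1],[0,0,0.004,0,0,0,1],[0,0,0.004,0,0,0,1],[0,0,0,0,0,0,1],[0,0,0,0,0,0,1]]';python3 f.py
```

```text
time_s: 16.62
position: [0.6145, 0.1695, 0.1292]
eef_rot: [0.988, -0.156, -0.0, 0.0]
contact_force: [1.3, 0.2, -4.1]
finger_gap: 0.582
tool F [ 1.1553 -0.5613  4.0542] T [0.0501 0.0542 0.0227] s_x mm -77.24 z 0.1292 t 16.6167
time_s: 17.03
position: [0.6146, 0.1695, 0.1171]
eef_rot: [0.988, -0.156, -0.0, 0.0]
contact_force: [-0.2, 0.7, -2.4]
finger_gap: 0.586
tool F [-0.3654 -0.6029  2.4128] T [ 0.0474  0.0547 -0.0312] s_x mm -77.22 z 0.1171 t 17.0333
```

Inside the hole with no side force; bottom ≈5 mm above the table. Take up the last millimetres.

```bash
python3 -m inch '[[0,0,0.0015,0,0,0,1],[0,0,0.0015,0,0,0,1],[0,0,0,0,0,0,1],[0,0,0,0,0,0,1]]';python3 f.py;python3 -m inch '[[0,0,0.001,0,0,0,1],[0,0,0.001,0,0,0,1],[0,0,0,0,0,0,1],[0,0,0,0,0,0,1]]';python3 f.py
```

```text
time_s: 17.37
position: [0.6148, 0.1696, 0.1145]
eef_rot: [0.988, -0.156, -0.0, 0.0]
contact_force: [-0.1, 0.1, -3.4]
finger_gap: 0.583
tool F [-0.118  -0.0681  3.3762] T [ 0.0347  0.0091 -0.026 ] s_x mm -77.02 z 0.1145 t 17.3667
time_s: 17.7
position: [0.6148, 0.1696, 0.1125]
eef_rot: [0.988, -0.156, -0.0, 0.0]
contact_force: [-0.0, -0.3, -2.2]
finger_gap: 0.584
tool F [0.0842 0.2926 2.2216] T [ 0.0671 -0.0959 -0.0518] s_x mm -77.04 z 0.1125 t 17.7
```

```bash
python3 -m inch '[[0,0,0.001,0,0,0,1],[0,0,0,0,0,0,1],[0,0,0,0,0,0,1]]';python3 f.py;python3 -m inch '[[0,0,0.001,0,0,0,1],[0,0,0,0,0,0,1],[0,0,0,0,0,0,1]]';python3 f.py
```

```text
time_s: 17.95
position: [0.6151, 0.1697, 0.112]
eef_rot: [0.988, -0.156, 0.0, -0.0]
contact_force: [-1.6, -0.4, 2.7]
finger_gap: 0.584
tool F [-1.4191  0.8462 -2.686 ] T [-0.2112 -0.1442  0.0383] s_x mm -76.75 z 0.112 t 17.95
time_s: 18.2
position: [0.6153, 0.1697, 0.112]
eef_rot: [0.988, -0.156, 0.001, -0.0]
contact_force: [-2.9, -0.5, 11.2]
finger_gap: 0.585
tool F [ -2.6078   1.3877 -11.1822] T [-0.6754 -0.5922  0.0678] s_x mm -76.55 z 0.112 t 18.2
```

Standing on the table (force reversed, z stopped at the expected height). Relieve the overpress, then open.

```bash
python3 -m inch '[[0,0,-0.001,0,0,0,1],[0,0,0,0,0,0,1],[0,0,0,0,0,0,1]]';python3 f.py;python3 -m inch '[[0,0,0,0,0,0,-0.3],[0,0,0,0,0,0,-0.4],[0,0,0,0,0,0,-0.6],[0,0,0,0,0,0,-0.8],[0,0,0,0,0,0,-1],[0,0,0,0,0,0,-1],[0,0,0,0,0,0,-1],[0,0,0,0,0,0,-1]]';python3 f.py
```

```text
time_s: 18.45
position: [0.6152, 0.1697, 0.112]
eef_rot: [0.988, -0.156, 0.0, -0.0]
contact_force: [-1.2, -0.6, 5.6]
finger_gap: 0.584
tool F [-0.9582  0.9553 -5.5987] T [-0.2677 -0.2513  0.0344] s_x mm -76.69 z 0.112 t 18.45
time_s: 19.12
position: [0.6148, 0.1696, 0.1116]
eef_rot: [0.988, -0.156, -0.0, 0.0]
contact_force: [0.5, 0.5, -0.1]
finger_gap: 0.999
tool F [ 0.2936 -0.6364  0.1481] T [ 0.03    0.0273 -0.0406] s_x mm -76.99 z 0.1116 t 19.1167
```

Released. Withdraw straight up, back off clear, and check.

```bash
python3 -m inch '[[0,0,-0.01,0,0,0,-1],[0,0,-0.02,0,0,0,-1],[0,0,-0.03,0,0,0,-1],[0,0,-0.035,0,0,0,-1],[0,0,-0.035,0,0,0,-1],[0,0,-0.03,0,0,0,-1],[-0.03,0,0,0,0,0,-1],[-0.04,0,0,0,0,0,-1],[-0.04,0,0,0,0,0,-1],[-0.03,0,0,0,0,0,-1],[0,0,0,0,0,0,-1],[0,0,0,0,0,0,-1]]';python3 f.py
python3 - <<'E'
from h import *
s=read_camera("scene")[:,:,::-1];t=read_camera("top")[:,:,::-1];cv2.imwrite("pics/s5.png",s);cv2.imwrite("pics/t5.png",t)
a=cv2.resize(s[120:320,110:360],(500,400),interpolation=cv2.INTER_CUBIC);b=cv2.resize(s[205:285,180:240],(300,400),interpolation=cv2.INTER_CUBIC)
cv2.imwrite("pics/v5.png",np.hstack([a,b]))
s0=cv2.imread("pics/scene0.png");d=cv2.absdiff(s,s0).max(2)
for n,(x,y) in dict(can=(192,175),sand=(275,227),cup=(331,243),teal=(223,209),pur1=(162,243),pur2=(274,286),yel=(125,316),post=(251,160)).items(): print(n,(d[y-20:y+20,x-20:x+20]>40).sum())
E
```

```text
time_s: 20.12
position: [0.4808, 0.2134, 0.2728]
eef_rot: [0.988, -0.156, 0.001, -0.0]
contact_force: [-0.2, 0.2, 0.1]
finger_gap: 0.999
tool F [-0.2182 -0.0911 -0.0823] T [ 0.0893  0.003  -0.0071] s_x mm -217.99 z 0.2728 t 20.1167
can 67
sand 0
cup 0
teal 428
pur1 0
pur2 0
yel 0
post 1022
```

View pics/v5.png

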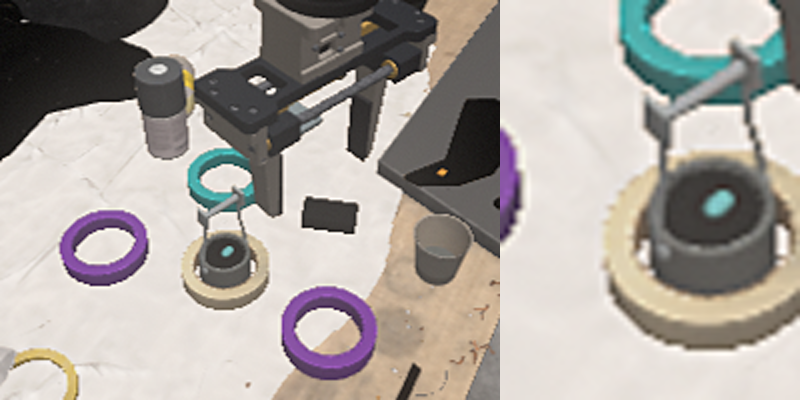

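The pot stands upright inside the beige roll at crop (225,258), with white cloth visible between pot and hole on both sides. The changed pixels at the can, turquoise roll and post come from the gripper or bail standing in front of them. Everything else is unchanged and the gripper is clear.

```bash
python3 -c "
from cell import *
print(observe()['contact_force']);print(job_done())"
```

```text
[ 0.24859198 -0.73931464 -0.34177221]
the job is handed in; nothing more can be done
None
```

The pot is off the hook and standing on the table in the beige masking-tape roll, and the job is handed in at about 20 s of the 64 s.

**Unhooking:** I gripped the bail's plates with 50 N and felt the keeper about 16 mm back. I pressed to about 15–17 N and kept that up while lifting the bar past the beak. Early in the lift the push dipped briefly to about 14 N and I corrected it. The load on the stand stayed near 20 N by the wrist readings. As the bar cleared the keeper's top, the tool sprang about 7 mm further back, with nothing in its way. I then carried the bar forward over the nose.

**Placing:** I lowered the pot into the hole with no notable side force until it stood on the table, eased off the pressure and opened the gripper.

**Last checks:**
- **Pot:** the scene picture shows it upright in the roll with gaps on both sides, and the wrist force is zero within its noise.
- **Bystanders:** no pixels changed around the sanding block, cup, purple rolls or yellow roll.
- **Not confirmed by pixels:** the areas of the spray can, turquoise roll and post did change, which I put down to the gripper and bail standing in front. The can and turquoise roll look in place, but the post was hidden in that last picture.
- **Disagreement:** the scene and top cameras differed by about 4 mm on the roll's position. I settled it with a wrist picture showing the pot and roll together, which fell between the two.

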